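Set out a two-part paint mix at the mixing bench

TASK

Set the bench out for mixing a batch of two-part paint. Of the three square card drip pads, stand the tall paint tin in the middle of the one furthest to the robot's left, the small hardener tin on the one furthest to the right, and lay the roll of tape flat on the pad between those two; stand the mixing pot upright in the middle of the scale's pan and set its lid on top, seated in its mouth to keep the dust out. Leave everything standing still, each thing well centred on its place.

Things in the scene. Friction and masses are not known exactly. Their poses are not given: they have to be found in the camera images.
- tall_tin: Closed steel paint tin with a paper label, the tallest of the loose things: round, diameter 56 mm, height 95 mm, about 0.3 kg. Origin: centre of its underside; z up along its axis.
- small_tin: Closed steel hardener tin with a paper label: round, diameter 42 mm, height 48 mm, about 0.12 kg. Origin: centre of its underside; z up along its axis.
- pot: Empty open white plastic mixing pot standing upright: outer diameter 52 mm at the foot and 60 mm at the rim, height 65 mm, wall 3 mm (mouth 54 mm inside), about 50 g. Origin: centre of its underside; z up along its axis.
- lid: White plastic pot lid, right way up: at the bottom a plug 44 mm in diameter, 5 mm high, loose in the mouth of the pot; above it a flange 68 mm in diameter, 4 mm thick, that rests on the rim; on top a round grip 18 mm in diameter, 20 mm high. Total height 29 mm, 40 g. Origin: centre of the underside of the plug (60 mm above the pot origin once on); z up.
- tape: Roll of grey masking tape (rigid ring) lying flat: outer diameter 62 mm, hole 46 mm, height 25 mm, about 60 g. Origin: centre of its underside; z along its axis.
- scale: Digital bench scale, fixed, a low grey box 125 mm by 110 mm with a round steel pan of diameter 92 mm whose flat top is 30 mm above the bench; the pan does not move. Origin: on the bench under the centre of the pan; z up. The display strip is on its -x side.
- pad_a: One of three identical square drip pads of pale card, fixed, 84 mm by 84 mm, 4 mm thick. Pads and scale stand in one rough row across the bench beyond the loose things; which pad is left, middle or right changes with every start: compare their positions (left is +y). Origin: centre of its underside; z up.
- pad_b: One of three identical square drip pads of pale card, fixed, 84 mm by 84 mm, 4 mm thick. Pads and scale stand in one rough row across the bench beyond the loose things; which pad is left, middle or right changes with every start: compare their positions (left is +y). Origin: centre of its underside; z up.
- pad_c: One of three identical square drip pads of pale card, fixed, 84 mm by 84 mm, 4 mm thick. Pads and scale stand in one rough row across the bench beyond the loose things; which pad is left, middle or right changes with every start: compare their positions (left is +y). Origin: centre of its underside; z up.
There are look-alikes about, which are no part of the job. Leave any brown or orange look-alike of the pot alone.

How it is judged (in metres and radians):
At the end, for the whole second after the job is handed in: Tall tin upright on the leftmost pad (largest y), tape flat on the middle pad, small tin upright on the rightmost, each within 15 mm of the pad centre; pot upright on the pan within 13 mm of centre; lid level on its rim within 8 mm of its axis; tilts under 0.08 rad; all at rest (((y of pad_a in the frame of pad_b above 0 m and y of pad_b in the frame of pad_c above 0 m and horizontal distance between tall_tin and pad_a below 0.015 m and z of tall_tin in the frame of pad_a between 0.001 and 0.007 m and angle between each of tall_tin, tape, small_tin's own z axis and vertical below 0.08 rad and horizontal distance between tape and pad_b below 0.015 m and z of tape in the frame of pad_b between 0.001 and 0.007 m and horizontal distance between small_tin and pad_c below 0.015 m and z of small_tin in the frame of pad_c between 0.001 and 0.007 m) or (y of pad_a in the frame of pad_c above 0 m and y of pad_c in the frame of pad_b above 0 m and horizontal distance between tall_tin and pad_a below 0.015 m and z of tall_tin in the frame of pad_a between 0.001 and 0.007 m and angle between each of tall_tin, tape, small_tin's own z axis and vertical below 0.08 rad and horizontal distance between tape and pad_c below 0.015 m and z of tape in the frame of pad_c between 0.001 and 0.007 m and horizontal distance between small_tin and pad_b below 0.015 m and z of small_tin in the frame of pad_b between 0.001 and 0.007 m) or (y of pad_b in the frame of pad_a above 0 m and y of pad_a in the frame of pad_c above 0 m and horizontal distance between tall_tin and pad_b below 0.015 m and z of tall_tin in the frame of pad_b between 0.001 and 0.007 m and angle between each of tall_tin, tape, small_tin's own z axis and vertical below 0.08 rad and horizontal distance between tape and pad_a below 0.015 m and z of tape in the frame of pad_a between 0.001 and 0.007 m and horizontal distance between small_tin and pad_c below 0.015 m and z of small_tin in the frame of pad_c between 0.001 and 0.007 m) or (y of pad_b in the frame of pad_c above 0 m and y of pad_c in the frame of pad_a above 0 m and horizontal distance between tall_tin and pad_b below 0.015 m and z of tall_tin in the frame of pad_b between 0.001 and 0.007 m and angle between each of tall_tin, tape, small_tin's own z axis and vertical below 0.08 rad and horizontal distance between tape and pad_c below 0.015 m and z of tape in the frame of pad_c between 0.001 and 0.007 m and horizontal distance between small_tin and pad_a below 0.015 m and z of small_tin in the frame of pad_a between 0.001 and 0.007 m) or (y of pad_c in the frame of pad_a above 0 m and y of pad_a in the frame of pad_b above 0 m and horizontal distance between tall_tin and pad_c below 0.015 m and z of tall_tin in the frame of pad_c between 0.001 and 0.007 m and angle between each of tall_tin, tape, small_tin's own z axis and vertical below 0.08 rad and horizontal distance between tape and pad_a below 0.015 m and z of tape in the frame of pad_a between 0.001 and 0.007 m and horizontal distance between small_tin and pad_b below 0.015 m and z of small_tin in the frame of pad_b between 0.001 and 0.007 m) or (y of pad_c in the frame of pad_b above 0 m and y of pad_b in the frame of pad_a above 0 m and horizontal distance between tall_tin and pad_c below 0.015 m and z of tall_tin in the frame of pad_c between 0.001 and 0.007 m and angle between each of tall_tin, tape, small_tin's own z axis and vertical below 0.08 rad and horizontal distance between tape and pad_b below 0.015 m and z of tape in the frame of pad_b between 0.001 and 0.007 m and horizontal distance between small_tin and pad_a below 0.015 m and z of small_tin in the frame of pad_a between 0.001 and 0.007 m)) and horizontal distance between pot and scale below 0.013 m and z of pot in the frame of scale between 0.027 and 0.033 m and angle between each of pot, lid's own z axis and vertical below 0.08 rad and horizontal distance between lid and pot below 0.008 m and z of lid in the frame of pot between 0.057 and 0.063 m and linear speed of each of tall_tin, small_tin, tape, pot, lid below 0.02 m/s); the robot touches nothing.
It also fails if it takes over 112 s, if anything falls off the work surface, if the arm or the gripper's body presses on something with over 40 N, if the wrist force passes 120 N, or if a joint passes its speed limit or range.

ROBOT

A 6-joint arm with a two-finger parallel gripper is mounted at the origin on the work surface. World frame = base frame: x ahead of the robot, y to its left, z up, the work surface at z = 0. Lengths are in mm, angles in degrees, forces in N, time in s.
With the tool pointing down it reaches from about 300 to 850 mm from the base axis. Payload 4.2 kg.
Tool frame: the origin (TCP) lies midway between the tips of the shut fingers; the grasp point (between the pads) lies pinch_z behind it (pinch_z is the distance from the TCP to the grasp point, in mm); z points along the fingers, y is the line along which they close (so a half turn about z gives the same grasp; the last joint's range is limited). The gripper opens to 91 mm and grips with 3 to 60 N. Pads are 32 mm wide; open, the fingers measure 118 mm over their backs; the gripper's body (76 mm by 178 mm) begins 60 mm behind the grasp point.
Start: joints at [-72.193, 18.312, 89.639, -0, 72.044, -1.146], TCP at [186.763, -543.841, 213.976] pointing down, gripper open.
Joint ranges: [-177.97, 177.97], [-48.28, 115.42], [12.27, 149.76], [-77.06, 257.06], [2.81, 150.46], [-146.56, 146.56]. Speed limits (degrees/s): [147.25, 147.25, 180, 180, 180, 180].

INTERFACE

Orientations are given as [roll, pitch, yaw] about the fixed x, y, z axes, in that order (R = Rz(yaw) Ry(pitch) Rx(roll)).
In Python, from workcell import state, grab_frame, job_done, masks_of, landmark_of, pinch_z gives the robot as it stands. The module is installed in compiled form; this text tells all that it offers.
- The arm moves only by the tool move_arm, never from a script. Its argument "plan" is a list of rows, each an object of numbers: "x", "y", "z": the shift along the tool's x, y, z in mm; "rx", "ry", "rz": the turn, a rotation vector about the tool's x, y, z in rad. A call has 1 to 10 rows; each row shifts and turns the commanded pose from where the row before left it, along the tool's axes as they then stand; what a row does not reach is not made up. A row lasts 1/10 s, in which the tool goes at most 50 mm and 8.59 degrees, less where a joint would pass 70% of its speed; a pose out of reach is approached as far as the arm can. A call is refused whole if a number of a shift passes 50 or a number of a turn 0.15, either way. A call with a gripper value outside its range is refused whole. "grip" is the opening, from 0 (shut) to 1 (fully open), set as the call begins (left out, the last holds). The fingers move at their own pace and stop on an object; "squeeze" is the grip in N (left out, the last holds). Time passes only in rows, so rows that do not move let the fingers close. It gives the time, the measured TCP pose, the force, the opening and the grip force at its end, in the units of the state.
- state(): the state, without advancing time (a new reading comes with each control period).
- grab_frame(name): name is "side" or "top" or "wrist"; returns a dict with "img" (384x512x3 uint8, red, green, blue), "z_map" (384x512 float32, mm along the optical axis (not along the pixel's ray), 0 where there is no reading), "fx", "fy", "cx", "cy" (pixels), "rvec" (rotation vector, rad) and "tvec" (3), from world to camera coordinates, as OpenCV has them. Camera axes: x right, y down, z forward; pixel columns grow to the right and rows downward; lengths in mm; the calibration is good to about 2 mm. The wrist camera is an equidistant fisheye: a pixel r from the principal point sees the ray r / f radians off the axis. A picture is of the moment at which its call begins.
- job_done(): hands the job in; it is judged then, once.
Trained networks look in the newest picture that a camera, given by its name, has taken for a name from the list of things; names that differ only in an ending like _2 or _b are one class to them, and where a whole thing is asked for, a point or a joint stands for the part that bears it (a point fixed in the world has none). Each returns a list of dicts, best first, with "p" (0 to 1); they miss things now and then, are a little off and sometimes report something else, mostly with a low value. They report only what shows in the picture. A call takes as long as a camera call. They do not tell look-alikes from the thing itself.
- masks_of(camera, label): "pixels" (384x512 bool, what is visible of it) and "box" ([centre column, centre row, width, height] in pixels, round what is visible of it).
- landmark_of(camera, label): "point" ([column, row] in pixels: a listed point, or the origin of a listed thing).
The state is a dict: "time_s": time; "qpos": joint angles; "qvel": joint speeds; "effort": joint torques, N m; "ee_pos": TCP position; "ee_rot": TCP orientation; "force": force on the tool from outside, world axes, zero at the start; "torque": the same for the moment, N m; "gripper_width": finger opening in mm; "gripper_force": force on a finger pad.
Only numpy, scipy, OpenCV 4.12 (cv2) and the standard library are available. Lean on these libraries where they do the work, as an engineer would, in place of code of your own. Each camera call takes 0.05 s, during which the arm holds its last target. There are 200 camera calls.

## Working session

There is one attempt and no reset: what is moved stays moved. The work goes in short steps, Python scripts to look and compute and a tool call to move; the robot and the scene stay as the last step left them, time stands still between calls to the robot, and variables do not carry over. Pictures are saved under pics/ and viewed, at most 14 in all, crops included, and the job is handed in when it is done.

Besides the shell and the picture viewer there is one more tool, called after ">>>" as name([rows], argument=value, ...), one row to a line, values as JSON. move_arm: Moves the arm, as the interface text tells. Its arguments: {"type":"object","properties":{"plan":{"type":"array","items":{"type":"object","properties":{"x":{"type":"number"},"y":{"type":"number"},"z":{"type":"number"},"rx":{"type":"number"},"ry":{"type":"number"},"rz":{"type":"number"}}}},"grip":{"type":"number"},"squeeze":{"type":"number"}},"required":["plan"]}

```bash
mkdir -p pics
cat > h.py <<'E'
import numpy as np, cv2
from workcell import *
def cam(f):
    R=cv2.Rodrigues(np.array(f["rvec"],float))[0]; return R,np.array(f["tvec"],float).ravel()
def cloud(f,fish=False):
    z=f["z_map"]; v,u=np.mgrid[:384,:512].astype(float)
    a=(u-f["cx"])/f["fx"]; b=(v-f["cy"])/f["fy"]
    if fish:
        r=np.hypot(a,b)+1e-9; t=np.tan(np.minimum(r,1.5))/r; a=a*t;b=b*t
    P=np.stack([a*z,b*z,z],-1); R,t=cam(f)
    W=(P-t)@R; W[z<=0]=np.nan
    return W
E
python3 - <<'E'
from h import *
print(pinch_z if not callable(pinch_z) else pinch_z()); s=state(); print(s)
fs={c:grab_frame(c) for c in("top","side")}
for c,f in fs.items():
    R,t=cam(f); print(c,"pos",(-R.T@t).round(),f["fx"],f["cx"],f["cy"])
    W=cloud(f)
    for l in "tall_tin small_tin pot lid tape scale pad_a".split():
        for m in masks_of(c,l):
            if m["p"]<.2: continue
            p=W[m["pixels"]]; p=p[~np.isnan(p[:,0])]
            if len(p)<5: continue
            zt=np.percentile(p[:,2],97); top=p[p[:,2]>zt-4]
            mid=(np.percentile(top,2,0)+np.percentile(top,98,0))/2
            print(c,l,round(m["p"],2),np.round(m["box"]),"ztop",zt.round(1),"mid",mid.round(1)[:2],"ext",(np.percentile(top,98,0)-np.percentile(top,2,0)).round(1)[:2],len(p))
    cv2.imwrite(f"pics/{c}0.png",f["img"][...,::-1])
E
```

```text
18.8
{'time_s': 0.0, 'qpos': array([-7.21945567e+01,  1.83500811e+01,  8.97042250e+01,  1.27506429e-03,
        7.20438058e+01, -1.14522890e+00]), 'qvel': array([ 0.0452518 ,  0.06479877, -0.045702  ,  0.18257799, -0.08212454,
        0.00348744]), 'effort': array([ 2.63977759e-03, -4.12460375e+01, -2.31970865e+01,  7.29299197e-02,
        4.57563624e-02, -1.58644666e-04]), 'ee_pos': array([ 186.59782767, -543.36327099,  213.15069577]), 'ee_rot': array([-1.79901932e+02, -3.17297150e-03,  1.89502754e+01]), 'force': array([-0.48611374, -0.07601358, -0.49707225]), 'torque': array([-0.01777075, -0.02107163,  0.0337772 ]), 'gripper_force': 0.0, 'gripper_width': 90.87678343832575}
top pos [ 291.   51. 1188.] 409.2570686092073 256.63645090466713 192.93963603201013
top tall_tin 0.59 [320. 209.  26.  27.] ztop 97.2 mid [ 451.7 -127.4] ext [51.3 51.9] 464
top small_tin 0.71 [183. 211.  11.  10.] ztop 51.2 mid [448.8 257.2] ext [36.1 31.4] 197
top pot 0.84 [133. 215.  27.  22.] ztop 66.8 mid [433.8 393.4] ext [55.5 52.5] 411
top pot 0.65 [115. 252.  27.  19.] ztop 66.7 mid [330.1 439.5] ext [53
[... 755 characters left out ...]
ext [46.4 57.3] 617
side pot 0.8 [264. 288.  31.  44.] ztop 65.1 mid [431.6 397.5] ext [56.  58.6] 1140
side pot 0.73 [317. 309.  38.  48.] ztop 65.1 mid [325.  440.5] ext [54.9 58.2] 1283
side pot 0.57 [229. 322.  28.  48.] ztop 64.9 mid [475.8 501.2] ext [55.9 57.2] 1418
side tape 0.88 [267. 219.  24.  21.] ztop 25.5 mid [456.7 127.6] ext [57.3 57.6] 461
side scale 0.77 [230. 159.  37.  20.] ztop 30.8 mid [ 630.6 -234.2] ext [83.1 83.4] 687
side pad_a 0.9 [177. 244.  39.  22.] ztop 5.2 mid [649.3 237.3] ext [79.4 80.3] 726
side pad_a 0.57 [223. 184.  30.  14.] ztop 5.1 mid [611.1 -73.5] ext [78.4 77.1] 342
side pad_a 0.56 [199. 209.  36.  16.] ztop 5.2 mid [638.1  81. ] ext [80.7 81.5] 519
```

View pics/top0.png

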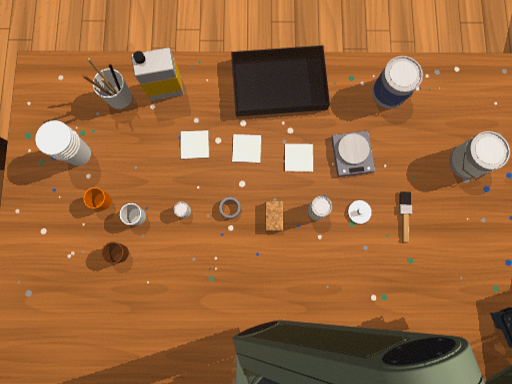

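View pics/side0.png

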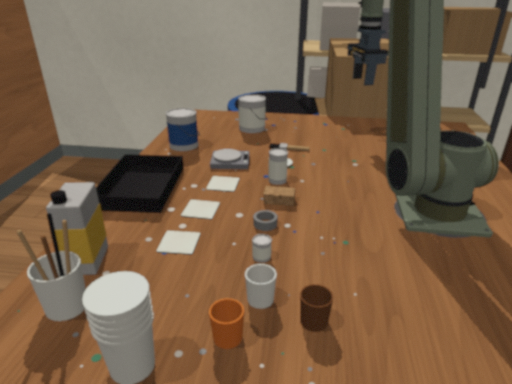

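The top view shows the white pot at (133,214), with look-alikes orange at (97,198), brown at (115,252) and a stack of white cups at (62,142), which isn't a pot. The tall tin is at (320,209), not the big cans at (400,80) and (487,152). The small tin is at (182,211), the tape at (230,209), the lid at (360,212), the pads at (195,145), (247,149) and (299,158), and the scale at (353,154). The side view agrees: white pot at (262,287), orange at (227,322), brown at (316,306). I choose the white pot and will check it in a close crop when the wrist camera gets there.

>>> move_arm([
  {"rz": 0.11},
  {"rz": 0.11},
  {"rz": 0.11},
  {"x": 40,"y": -50},
  {"x": 40,"y": -50},
  {"x": 40,"y": -50},
  {"x": 40,"y": -50},
  {"x": 40,"y": -50},
  {"x": 40,"y": -50},
  {"x": 25,"y": -50},
], grip=1)

```text
schema error: expected keys x, y, z, rx, ry, rz
```

>>> move_arm([
  {"y": -45},
  {"y": -20},
  {},
  {},
])

```text
schema error: expected keys x, y, z, rx, ry, rz
```

```bash
cat >> h.py <<'E'
def wristlook(labels,name=None):
    f=grab_frame("wrist"); W=cloud(f,True); R,t=cam(f); print("campos",(-R.T@t).round(1))
    for l in labels:
        for m in masks_of("wrist",l):
            if m["p"]<.2: continue
            p=W[m["pixels"]]; p=p[~np.isnan(p[:,0])]
            if len(p)<5: continue
            zt=np.percentile(p[:,2],95); top=p[abs(p[:,2]-zt)<4]
            (cx,cy),rad=cv2.minEnclosingCircle(top[:,:2].astype(np.float32))
            lo,hi=np.percentile(top,1,0),np.percentile(top,99,0)
            print(l,round(m["p"],2),np.round(m["box"]),"ztop",zt.round(1),"mid",((lo+hi)/2).round(1)[:2],"ext",(hi-lo).round(1)[:2],"circ",round(cx,1),round(cy,1),round(rad,1),len(top))
    if name: cv2.imwrite(name,f["img"][...,::-1])
    s=state(); print(s["time_s"],s["ee_pos"],s["ee_rot"])
E
python3 - <<'E'
from h import *
wristlook("tall_tin lid pad_a scale tape small_tin".split(),"pics/w1.png")
E
```

```text
campos [ 258.5 -519.   384. ]
1.15 [ 186.75925253 -543.83898024  213.96901878] [1.79996542e+02 5.69602079e-04 1.89536663e+01]
```

View pics/w1.png

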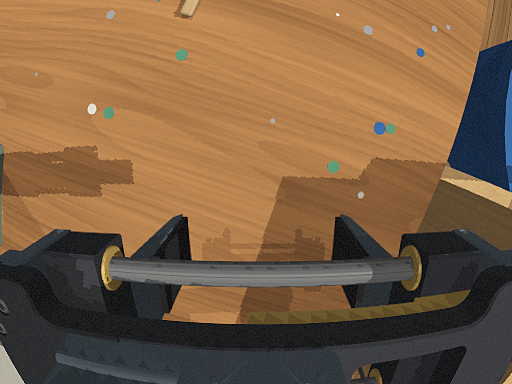

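The moves were refused because every row needs all six keys. The wrist picture shows only the gripper and bare bench. I'll resend.

>>> move_arm([
  {"x": 0,"y": 0,"z": 0,"rx": 0,"ry": 0,"rz": 0.11},
  {"x": 0,"y": 0,"z": 0,"rx": 0,"ry": 0,"rz": 0.11},
  {"x": 0,"y": 0,"z": 0,"rx": 0,"ry": 0,"rz": 0.11},
  {"x": 35,"y": -50,"z": 0,"rx": 0,"ry": 0,"rz": 0},
  {"x": 35,"y": -50,"z": 0,"rx": 0,"ry": 0,"rz": 0},
  {"x": 35,"y": -50,"z": 0,"rx": 0,"ry": 0,"rz": 0},
  {"x": 35,"y": -50,"z": 0,"rx": 0,"ry": 0,"rz": 0},
  {"x": 35,"y": -50,"z": 0,"rx": 0,"ry": 0,"rz": 0},
  {"x": 35,"y": -50,"z": 0,"rx": 0,"ry": 0,"rz": 0},
  {"x": 0,"y": -50,"z": 0,"rx": 0,"ry": 0,"rz": 0},
], grip=1)

```text
time_s: 2.15
ee_pos: [361.6, -247.0, 214.2]
ee_rot: [179.9, -0.2, 0.1]
force: [0.9, 0.7, 0.5]
gripper_width: 91.3
gripper_force: 0.0
```

>>> move_arm([
  {"x": 0,"y": -40,"z": 0,"rx": 0,"ry": 0,"rz": 0},
  {"x": 0,"y": -20,"z": 0,"rx": 0,"ry": 0,"rz": 0},
  {"x": 0,"y": 0,"z": 0,"rx": 0,"ry": 0,"rz": 0},
  {"x": 0,"y": 0,"z": 0,"rx": 0,"ry": 0,"rz": 0},
])

```text
time_s: 2.55
ee_pos: [358.8, -188.2, 214.2]
ee_rot: [179.9, -0.0, 0.1]
force: [0.2, 0.5, 0.7]
gripper_width: 91.1
gripper_force: 0.0
```

Run:
```python
from h import *
wristlook("tall_tin lid pad_a scale tape small_tin".split(),"pics/w2.png")
```

```text
campos [ 434.5 -187.4  384.3]
tall_tin 0.82 [202. 102.  64.  62.] ztop 94.5 mid [ 451.1 -126.9] ext [52.2 52.2] circ 451.2 -126.6 28.4 2280
lid 0.92 [312. 108.  56.  53.] ztop 27.9 mid [ 447.6 -251.2] ext [16.2 17. ] circ 447.6 -251.1 9.0 168
pad_a 0.85 [82. 14. 48. 28.] ztop 4.7 mid [618.7  78.7] ext [44.1 81.7] circ 620.9 79.2 47.4 974
pad_a 0.76 [15. 21. 29. 43.] ztop 4.6 mid [648.1 233.5] ext [78.2 82. ] circ 651.2 235.7 59.8 1069
pad_a 0.63 [176.  14.  61.  22.] ztop 4.6 mid [587.5 -77.4] ext [36. 82.] circ 589.6 -77.1 45.6 1326
pad_a 0.36 [202. 103.  62.  58.] ztop 94.5 mid [ 451.1 -126.8] ext [52.2 52.3] circ 451.2 -126.6 28.4 2279
scale 0.93 [304.  13.  93.  26.] ztop 20.7 mid [ 574.3 -242. ] ext [ 37.1 106.5] circ 577.8 -242.0 56.7 1919
tape 0.67 [ 51. 118.  37.  42.] ztop 25.0 mid [456.2 124.5] ext [57.6 59. ] circ 456.4 125.0 31.4 485
tape 0.6 [80. 14. 52. 27.] ztop 4.6 mid [618.7  78.9] ext [44. 82.] circ 620.9 79.2 47.4 981
small_tin 0.46 [  4. 132.   9.  23.] ztop 20.5 mid [447.8 241.8] ext [28.9  6.4] circ 447.9 244.4 15.0 38
2.9 [ 358.48748209 -188.60612463  213.82167536] [ 1.79998918e+02  1.23394618e-02 -2.92457377e-02]
```

View pics/w2.png

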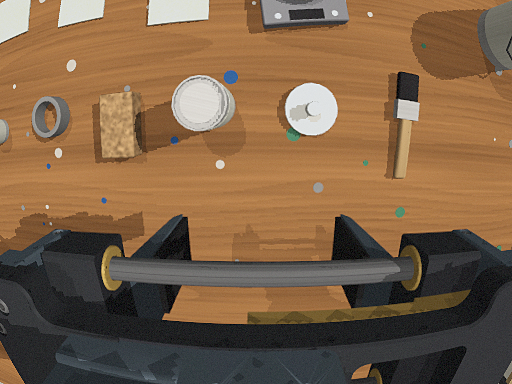

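The wrist view shows the tall tin at (203,102), lid at (311,110), tape at (50,118), sponge at (120,126) and pads along the top edge. The tin's place agrees across three views at about (451,-127) with its top at 94.5.

>>> move_arm([
  {"x": 31,"y": -21,"z": 0,"rx": 0,"ry": 0,"rz": 0},
  {"x": 31,"y": -21,"z": 0,"rx": 0,"ry": 0,"rz": 0},
  {"x": 31,"y": -20,"z": 0,"rx": 0,"ry": 0,"rz": 0},
  {"x": 0,"y": 0,"z": 40,"rx": 0,"ry": 0,"rz": 0},
  {"x": 0,"y": 0,"z": 40,"rx": 0,"ry": 0,"rz": 0},
  {"x": 0,"y": 0,"z": 40,"rx": 0,"ry": 0,"rz": 0},
  {"x": 0,"y": 0,"z": 40,"rx": 0,"ry": 0,"rz": 0},
  {"x": 0,"y": 0,"z": 20,"rx": 0,"ry": 0,"rz": 0},
  {"x": 0,"y": 0,"z": 0,"rx": 0,"ry": 0,"rz": 0},
  {"x": 0,"y": 0,"z": 0,"rx": 0,"ry": 0,"rz": 0},
])

```text
time_s: 3.9
ee_pos: [452.0, -126.3, 34.2]
ee_rot: [180.0, -0.0, 0.0]
force: [0.4, -0.1, 0.5]
gripper_width: 91.3
gripper_force: 0.0
```

>>> move_arm([
  {"x": 0,"y": 0,"z": 0,"rx": 0,"ry": 0,"rz": 0},
  {"x": 0,"y": 0,"z": 0,"rx": 0,"ry": 0,"rz": 0},
  {"x": 0,"y": 0,"z": 0,"rx": 0,"ry": 0,"rz": 0},
  {"x": 0,"y": 0,"z": 0,"rx": 0,"ry": 0,"rz": 0},
  {"x": 0,"y": 0,"z": 0,"rx": 0,"ry": 0,"rz": 0},
], grip=0, squeeze=20)

```text
time_s: 4.4
ee_pos: [451.8, -126.1, 34.4]
ee_rot: [180.0, -0.1, 0.1]
force: [0.6, -0.9, 2.6]
gripper_width: 55.5
gripper_force: 20.0
```

>>> move_arm([
  {"x": 0,"y": 0,"z": -40,"rx": 0,"ry": 0,"rz": 0},
  {"x": 0,"y": 0,"z": -40,"rx": 0,"ry": 0,"rz": 0},
  {"x": 10,"y": -45,"z": 0,"rx": 0,"ry": 0,"rz": 0},
  {"x": 10,"y": -45,"z": 0,"rx": 0,"ry": 0,"rz": 0},
  {"x": 10,"y": -45,"z": 0,"rx": 0,"ry": 0,"rz": 0},
  {"x": 10,"y": -45,"z": 0,"rx": 0,"ry": 0,"rz": 0},
  {"x": 10,"y": -45,"z": 0,"rx": 0,"ry": 0,"rz": 0},
  {"x": 10,"y": -25,"z": 0,"rx": 0,"ry": 0,"rz": 0},
  {"x": 0,"y": 0,"z": 0,"rx": 0,"ry": 0,"rz": 0},
  {"x": 0,"y": 0,"z": 0,"rx": 0,"ry": 0,"rz": 0},
])

```text
time_s: 5.4
ee_pos: [510.4, 124.3, 113.2]
ee_rot: [179.9, 0.1, 0.1]
force: [0.3, -0.1, -4.3]
gripper_width: 55.7
gripper_force: 20.0
```

Run:
```python
from h import *
wristlook("pad_a tape small_tin pot".split())
print(state()["gripper_width"])
```

```text
campos [586.6 125.1 283. ]
pad_a 0.7 [310.  67.  92.  91.] ztop 4.5 mid [638.8  79.4] ext [81.5 81.8] circ 639.5 79.5 58.1 7286
pad_a 0.69 [446. 104.  61.  85.] ztop 4.4 mid [611.5 -76. ] ext [82.  82.4] circ 611.9 -76.6 58.5 4600
pad_a 0.68 [150.  59.  81.  90.] ztop 4.5 mid [650.4 234.9] ext [82.4 82.3] circ 650.5 235.4 57.8 6274
pot 0.44 [  4. 222.   9.  26.] ztop 14.0 mid [470.8 476.6] ext [23.3  8.8] circ 470.9 476.7 12.9 34
5.65 [510.88434237 123.07138138 113.87077515] [ 1.79980714e+02  2.93351865e-02 -4.46845987e-02]
55.71805314222331
```

>>> move_arm([
  {"x": 35,"y": -28,"z": 0,"rx": 0,"ry": 0,"rz": 0},
  {"x": 35,"y": -28,"z": 0,"rx": 0,"ry": 0,"rz": 0},
  {"x": 35,"y": -28,"z": 0,"rx": 0,"ry": 0,"rz": 0},
  {"x": 35,"y": -28,"z": 0,"rx": 0,"ry": 0,"rz": 0},
  {"x": 0,"y": 0,"z": 35,"rx": 0,"ry": 0,"rz": 0},
  {"x": 0,"y": 0,"z": 25,"rx": 0,"ry": 0,"rz": 0},
  {"x": 0,"y": 0,"z": 11,"rx": 0,"ry": 0,"rz": 0},
  {"x": 0,"y": 0,"z": 3,"rx": 0,"ry": 0,"rz": 0},
  {"x": 0,"y": 0,"z": 0,"rx": 0,"ry": 0,"rz": 0},
  {"x": 0,"y": 0,"z": 0,"rx": 0,"ry": 0,"rz": 0},
])

```text
time_s: 6.65
ee_pos: [652.1, 236.3, 41.6]
ee_rot: [-179.9, -0.2, 0.0]
force: [-0.4, -0.7, -2.9]
gripper_width: 56.1
gripper_force: 20.0
```

>>> move_arm([
  {"x": 0,"y": 0,"z": 1,"rx": 0,"ry": 0,"rz": 0},
  {"x": 0,"y": 0,"z": 0,"rx": 0,"ry": 0,"rz": 0},
  {"x": 0,"y": 0,"z": 0,"rx": 0,"ry": 0,"rz": 0},
])

```text
time_s: 6.95
ee_pos: [651.3, 236.4, 39.5]
ee_rot: [-180.0, -0.0, 0.0]
force: [-0.6, 0.7, -3.1]
gripper_width: 55.8
gripper_force: 20.0
```

>>> move_arm([
  {"x": 0,"y": 0,"z": 1,"rx": 0,"ry": 0,"rz": 0},
  {"x": 0,"y": 0,"z": 0,"rx": 0,"ry": 0,"rz": 0},
  {"x": 0,"y": 0,"z": 0,"rx": 0,"ry": 0,"rz": 0},
])

```text
time_s: 7.25
ee_pos: [651.4, 236.4, 38.4]
ee_rot: [-180.0, -0.0, 0.0]
force: [-0.3, 0.7, 0.4]
gripper_width: 55.7
gripper_force: 20.0
```

>>> move_arm([
  {"x": 0,"y": 0,"z": 0,"rx": 0,"ry": 0,"rz": 0},
  {"x": 0,"y": 0,"z": 0,"rx": 0,"ry": 0,"rz": 0},
  {"x": 0,"y": 0,"z": 0,"rx": 0,"ry": 0,"rz": 0},
  {"x": 0,"y": 0,"z": 0,"rx": 0,"ry": 0,"rz": 0},
  {"x": 0,"y": 0,"z": -20,"rx": 0,"ry": 0,"rz": 0},
  {"x": 0,"y": 0,"z": -40,"rx": 0,"ry": 0,"rz": 0},
  {"x": 0,"y": 0,"z": -40,"rx": 0,"ry": 0,"rz": 0},
  {"x": -39,"y": 22,"z": 0,"rx": 0,"ry": 0,"rz": 0},
  {"x": -39,"y": 22,"z": 0,"rx": 0,"ry": 0,"rz": 0},
  {"x": -39,"y": 22,"z": 0,"rx": 0,"ry": 0,"rz": 0},
], grip=1)

```text
time_s: 8.25
ee_pos: [532.9, 169.6, 138.2]
ee_rot: [-180.0, -0.0, 0.1]
force: [0.4, -0.9, 0.2]
gripper_width: 91.3
gripper_force: 0.0
```

>>> move_arm([
  {"x": -39,"y": 22,"z": 0,"rx": 0,"ry": 0,"rz": 0},
  {"x": -39,"y": 22,"z": 0,"rx": 0,"ry": 0,"rz": 0},
  {"x": 0,"y": 0,"z": 0,"rx": 0,"ry": 0,"rz": 0},
  {"x": 0,"y": 0,"z": 0,"rx": 0,"ry": 0,"rz": 0},
])

```text
time_s: 8.65
ee_pos: [456.2, 125.9, 138.6]
ee_rot: [-180.0, -0.1, 0.0]
force: [0.6, -0.7, 0.1]
gripper_width: 90.9
gripper_force: 0.0
```

Run:
```python
from h import *
wristlook("tape small_tin tall_tin".split())
```

```text
campos [531.7 126.3 308.7]
tape 0.6 [262. 192.  58.  59.] ztop 25.1 mid [458.1 126. ] ext [57.  56.8] circ 458.2 125.9 30.2 1202
small_tin 0.88 [134. 204.  54.  51.] ztop 47.2 mid [449.2 260.3] ext [39.6 39.8] circ 448.4 260.6 21.4 1175
tall_tin 0.72 [137.  20.  94.  40.] ztop 97.4 mid [630.7 239.2] ext [15.7 40.5] circ 634.8 238.6 22.7 489
tall_tin 0.36 [262. 192.  59.  61.] ztop 25.1 mid [457.8 126.4] ext [57.7 57.6] circ 457.9 126.0 30.5 1261
8.85 [457.69920099 126.7373997  138.07600373] [-1.79984054e+02 -6.83481109e-02  6.32669713e-02]
```

>>> move_arm([
  {"x": 0,"y": 0,"z": 45,"rx": 0,"ry": 0,"rz": 0},
  {"x": 0,"y": 0,"z": 45,"rx": 0,"ry": 0,"rz": 0},
  {"x": 0,"y": 0,"z": 30,"rx": 0,"ry": 0,"rz": 0},
  {"x": 0,"y": 0,"z": 12,"rx": 0,"ry": 0,"rz": 0},
  {"x": 0,"y": 0,"z": 0,"rx": 0,"ry": 0,"rz": 0},
])

```text
time_s: 9.35
ee_pos: [455.6, 126.2, 3.7]
ee_rot: [179.9, 0.3, 0.1]
force: [-0.3, -0.4, 0.4]
gripper_width: 91.4
gripper_force: 0.0
```

>>> move_arm([
  {"x": 0,"y": 0,"z": 0,"rx": 0,"ry": 0,"rz": 0},
  {"x": 0,"y": 0,"z": 0,"rx": 0,"ry": 0,"rz": 0},
  {"x": 0,"y": 0,"z": 0,"rx": 0,"ry": 0,"rz": 0},
  {"x": 0,"y": 0,"z": 0,"rx": 0,"ry": 0,"rz": 0},
  {"x": 0,"y": 0,"z": 0,"rx": 0,"ry": 0,"rz": 0},
], grip=0, squeeze=12)

```text
time_s: 9.85
ee_pos: [456.8, 126.2, 6.6]
ee_rot: [-180.0, -0.1, 0.0]
force: [-0.9, -0.6, 4.3]
gripper_width: 60.5
gripper_force: 12.0
```

>>> move_arm([
  {"x": 0,"y": 0,"z": -40,"rx": 0,"ry": 0,"rz": 0},
  {"x": 45,"y": 12,"z": -10,"rx": 0,"ry": 0,"rz": 0},
  {"x": 45,"y": 12,"z": 0,"rx": 0,"ry": 0,"rz": 0},
  {"x": 45,"y": 12,"z": 0,"rx": 0,"ry": 0,"rz": 0},
  {"x": 45,"y": 11,"z": 0,"rx": 0,"ry": 0,"rz": 0},
  {"x": 2,"y": 0,"z": 20,"rx": 0,"ry": 0,"rz": 0},
  {"x": 0,"y": 0,"z": 18,"rx": 0,"ry": 0,"rz": 0},
  {"x": 0,"y": 0,"z": 5,"rx": 0,"ry": 0,"rz": 0},
  {"x": 0,"y": 0,"z": 0,"rx": 0,"ry": 0,"rz": 0},
  {"x": 0,"y": 0,"z": 0,"rx": 0,"ry": 0,"rz": 0},
])

```text
time_s: 10.85
ee_pos: [638.6, 79.5, 13.7]
ee_rot: [-180.0, -0.1, 0.1]
force: [-0.2, 0.2, -0.5]
gripper_width: 60.3
gripper_force: 12.0
```

>>> move_arm([
  {"x": 0,"y": 0,"z": 2,"rx": 0,"ry": 0,"rz": 0},
  {"x": 0,"y": 0,"z": 0,"rx": 0,"ry": 0,"rz": 0},
  {"x": 0,"y": 0,"z": 0,"rx": 0,"ry": 0,"rz": 0},
])

```text
time_s: 11.15
ee_pos: [638.4, 79.4, 11.4]
ee_rot: [180.0, -0.0, 0.1]
force: [0.4, -0.5, 0.8]
gripper_width: 60.2
gripper_force: 12.0
```

>>> move_arm([
  {"x": 0,"y": 0,"z": 0,"rx": 0,"ry": 0,"rz": 0},
  {"x": 0,"y": 0,"z": 0,"rx": 0,"ry": 0,"rz": 0},
  {"x": 0,"y": 0,"z": 0,"rx": 0,"ry": 0,"rz": 0},
  {"x": 0,"y": 0,"z": -20,"rx": 0,"ry": 0,"rz": 0},
  {"x": 0,"y": 0,"z": -45,"rx": 0,"ry": 0,"rz": 0},
  {"x": 0,"y": 0,"z": -45,"rx": 0,"ry": 0,"rz": 0},
  {"x": -32,"y": -30,"z": 0,"rx": 0,"ry": 0,"rz": 0},
  {"x": -32,"y": -30,"z": 0,"rx": 0,"ry": 0,"rz": 0},
  {"x": -32,"y": -30,"z": 0,"rx": 0,"ry": 0,"rz": 0},
  {"x": -32,"y": -30,"z": 0,"rx": 0,"ry": 0,"rz": 0},
], grip=1)

```text
time_s: 12.15
ee_pos: [509.0, 200.0, 121.2]
ee_rot: [-180.0, -0.0, 0.0]
force: [1.2, 0.4, 0.1]
gripper_width: 91.2
gripper_force: 0.0
```

>>> move_arm([
  {"x": -32,"y": -30,"z": 0,"rx": 0,"ry": 0,"rz": 0},
  {"x": -30,"y": -30,"z": 0,"rx": 0,"ry": 0,"rz": 0},
  {"x": 0,"y": 0,"z": 0,"rx": 0,"ry": 0,"rz": 0},
  {"x": 0,"y": 0,"z": 0,"rx": 0,"ry": 0,"rz": 0},
])

```text
time_s: 12.55
ee_pos: [448.0, 259.7, 121.2]
ee_rot: [180.0, -0.1, 0.2]
force: [-0.2, -0.4, 0.6]
gripper_width: 91.3
gripper_force: 0.0
```

Run:
```python
from h import *
wristlook("tape small_tin tall_tin pot".split(),"pics/w3.png")
```

```text
campos [523.6 260.4 291.3]
tape 0.64 [434.  26.  52.  52.] ztop 29.0 mid [635.7  80.8] ext [54.3 59. ] circ 638.3 80.2 31.4 849
small_tin 0.76 [262. 202.  48.  55.] ztop 47.3 mid [449.4 260.7] ext [39.1 37.2] circ 449.2 260.8 20.8 1670
small_tin 0.48 [284.  11.  56.  21.] ztop 53.5 mid [623.8 236.1] ext [ 3.5 24.7] circ 625.4 236.1 13.2 96
tall_tin 0.77 [285.  10.  57.  21.] ztop 53.5 mid [623.8 236.1] ext [ 3.5 24.7] circ 625.4 236.1 13.2 96
pot 0.56 [ 40. 181.  73.  62.] ztop 64.1 mid [477.6 499.3] ext [57.3 58.2] circ 477.9 500.1 30.6 563
12.8 [449.08532233 258.32355596 120.83009902] [ 1.79990369e+02 -9.74003468e-03 -5.79610295e-02]
```

View pics/w3.png

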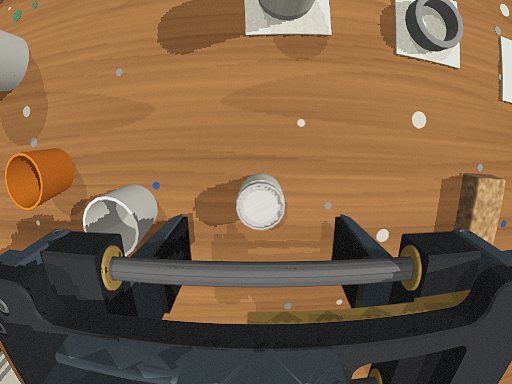

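The picture shows the small tin at (261,205) between the fingers, tape on its pad at (433,24), tall tin on its pad at (288,5), white pot at (120,215) and orange pot at (38,180).

>>> move_arm([
  {"x": 1,"y": -1,"z": 45,"rx": 0,"ry": 0,"rz": 0},
  {"x": 0,"y": 0,"z": 40,"rx": 0,"ry": 0,"rz": 0},
  {"x": 0,"y": 0,"z": 24,"rx": 0,"ry": 0,"rz": 0},
  {"x": 0,"y": 0,"z": 0,"rx": 0,"ry": 0,"rz": 0},
  {"x": 0,"y": 0,"z": 0,"rx": 0,"ry": 0,"rz": 0},
])

```text
time_s: 13.3
ee_pos: [450.0, 259.9, 12.1]
ee_rot: [180.0, -0.0, -0.0]
force: [-0.3, -0.1, 0.2]
gripper_width: 91.0
gripper_force: 0.0
```

>>> move_arm([
  {"x": 0,"y": 0,"z": 0,"rx": 0,"ry": 0,"rz": 0},
  {"x": 0,"y": 0,"z": 0,"rx": 0,"ry": 0,"rz": 0},
  {"x": 0,"y": 0,"z": 0,"rx": 0,"ry": 0,"rz": 0},
  {"x": 0,"y": 0,"z": 0,"rx": 0,"ry": 0,"rz": 0},
  {"x": 0,"y": 0,"z": 0,"rx": 0,"ry": 0,"rz": 0},
  {"x": 0,"y": 0,"z": 0,"rx": 0,"ry": 0,"rz": 0},
], grip=0, squeeze=15)

```text
time_s: 13.9
ee_pos: [449.2, 260.2, 12.1]
ee_rot: [-180.0, -0.0, 0.1]
force: [0.7, -0.7, -0.1]
gripper_width: 45.9
gripper_force: 0.0
```

>>> move_arm([
  {"x": 0,"y": 0,"z": 0,"rx": 0,"ry": 0,"rz": 0},
  {"x": 0,"y": 0,"z": 0,"rx": 0,"ry": 0,"rz": 0},
  {"x": 0,"y": 0,"z": 0,"rx": 0,"ry": 0,"rz": 0},
  {"x": 0,"y": 0,"z": -40,"rx": 0,"ry": 0,"rz": 0},
  {"x": 0,"y": 0,"z": -50,"rx": 0,"ry": 0,"rz": 0},
  {"x": 20,"y": 42,"z": 0,"rx": 0,"ry": 0,"rz": 0},
  {"x": 20,"y": 42,"z": 0,"rx": 0,"ry": 0,"rz": 0},
  {"x": 20,"y": 42,"z": 0,"rx": 0,"ry": 0,"rz": 0},
  {"x": 20,"y": 42,"z": 0,"rx": 0,"ry": 0,"rz": 0},
  {"x": 20,"y": 42,"z": 0,"rx": 0,"ry": 0,"rz": 0},
])

```text
time_s: 14.9
ee_pos: [549.6, 48.4, 101.7]
ee_rot: [180.0, 0.0, 0.1]
force: [0.7, 0.3, -2.4]
gripper_width: 42.0
gripper_force: 15.0
```

>>> move_arm([
  {"x": 20,"y": 42,"z": 0,"rx": 0,"ry": 0,"rz": 0},
  {"x": 20,"y": 42,"z": 0,"rx": 0,"ry": 0,"rz": 0},
  {"x": 22,"y": 42,"z": 0,"rx": 0,"ry": 0,"rz": 0},
  {"x": 0,"y": 0,"z": 40,"rx": 0,"ry": 0,"rz": 0},
  {"x": 0,"y": 0,"z": 30,"rx": 0,"ry": 0,"rz": 0},
  {"x": 0,"y": 0,"z": 12,"rx": 0,"ry": 0,"rz": 0},
  {"x": 0,"y": 0,"z": 2,"rx": 0,"ry": 0,"rz": 0},
  {"x": 0,"y": 0,"z": 0,"rx": 0,"ry": 0,"rz": 0},
  {"x": 0,"y": 0,"z": 0,"rx": 0,"ry": 0,"rz": 0},
])

```text
time_s: 15.8
ee_pos: [612.6, -75.5, 19.4]
ee_rot: [180.0, -0.2, 0.1]
force: [0.4, -0.1, -1.0]
gripper_width: 41.9
gripper_force: 15.0
```

>>> move_arm([
  {"x": 0,"y": 0,"z": 1.5,"rx": 0,"ry": 0,"rz": 0},
  {"x": 0,"y": 0,"z": 0,"rx": 0,"ry": 0,"rz": 0},
  {"x": 0,"y": 0,"z": 0,"rx": 0,"ry": 0,"rz": 0},
])

```text
time_s: 16.1
ee_pos: [611.6, -75.7, 16.9]
ee_rot: [180.0, -0.0, 0.1]
force: [-0.7, 0.1, -1.0]
gripper_width: 42.0
gripper_force: 15.0
```

>>> move_arm([
  {"x": 0,"y": 0,"z": 0.5,"rx": 0,"ry": 0,"rz": 0},
  {"x": 0,"y": 0,"z": 0,"rx": 0,"ry": 0,"rz": 0},
])

```text
time_s: 16.3
ee_pos: [611.4, -75.7, 16.0]
ee_rot: [180.0, -0.0, 0.0]
force: [0.6, 1.2, -0.6]
gripper_width: 41.8
gripper_force: 15.0
```

>>> move_arm([
  {"x": 0,"y": 0,"z": 0,"rx": 0,"ry": 0,"rz": 0},
  {"x": 0,"y": 0,"z": 0,"rx": 0,"ry": 0,"rz": 0},
  {"x": 0,"y": 0,"z": 0,"rx": 0,"ry": 0,"rz": 0},
  {"x": 0,"y": 0,"z": -20,"rx": 0,"ry": 0,"rz": 0},
  {"x": 0,"y": 0,"z": -45,"rx": 0,"ry": 0,"rz": 0},
  {"x": 0,"y": 0,"z": -45,"rx": 0,"ry": 0,"rz": 0},
  {"x": 0,"y": 0,"z": -45,"rx": 0,"ry": 0,"rz": 0},
  {"x": -20,"y": -43,"z": 0,"rx": 0,"ry": 0,"rz": 0},
  {"x": -20,"y": -43,"z": 0,"rx": 0,"ry": 0,"rz": 0},
  {"x": -20,"y": -43,"z": 0,"rx": 0,"ry": 0,"rz": 0},
], grip=1)

```text
time_s: 17.3
ee_pos: [550.7, 54.2, 171.5]
ee_rot: [-180.0, -0.1, -0.0]
force: [1.0, 0.4, -0.7]
gripper_width: 91.1
gripper_force: 0.0
```

>>> move_arm([
  {"x": -20,"y": -43,"z": 0,"rx": 0,"ry": 0,"rz": 0},
  {"x": -20,"y": -43,"z": 0,"rx": 0,"ry": 0,"rz": 0},
  {"x": -20,"y": -43,"z": 0,"rx": 0,"ry": 0,"rz": 0},
  {"x": -20,"y": -43,"z": 0,"rx": 0,"ry": 0,"rz": 0},
  {"x": -20,"y": -43,"z": 0,"rx": 0,"ry": 0,"rz": 0},
  {"x": -20,"y": -43,"z": 0,"rx": 0,"ry": 0,"rz": 0},
  {"x": -20,"y": -43,"z": 0,"rx": 0,"ry": 0,"rz": 0},
  {"x": -20,"y": -41,"z": 0,"rx": 0,"ry": 0,"rz": 0},
  {"x": 0,"y": 0,"z": 0,"rx": 0,"ry": 0,"rz": 0},
  {"x": 0,"y": 0,"z": 0,"rx": 0,"ry": 0,"rz": 0},
])

```text
time_s: 18.3
ee_pos: [390.5, 395.6, 170.8]
ee_rot: [180.0, -0.0, 0.2]
force: [0.8, -0.4, -0.5]
gripper_width: 91.5
gripper_force: 0.0
```

Run:
```python
from h import *
wristlook(["pot"],"pics/w4.png")
im=cv2.imread("pics/w4.png"); cv2.imwrite("pics/w4c.png",cv2.resize(im[40:260,80:400],None,fx=2,fy=2))
```

```text
campos [466.3 396.4 340.8]
pot 0.6 [159. 110.  68.  59.] ztop 64.5 mid [477.5 500.1] ext [57.2 57.8] circ 477.4 500.4 30.3 612
pot 0.56 [259. 152.  65.  60.] ztop 64.6 mid [433.1 397.1] ext [56.8 57.9] circ 432.8 397.0 29.7 606
pot 0.55 [220. 235.  59.  50.] ztop 64.3 mid [339.4 440.2] ext [33.6 57.7] circ 328.3 440.3 29.3 307
18.4 [391.32563135 394.21057027 170.86148324] [ 1.79958578e+02 -7.78418667e-04  1.21218382e-02]
```

View pics/w4c.png

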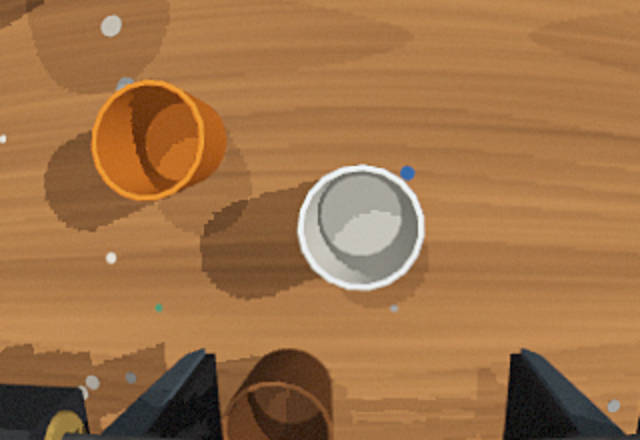

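The crop shows the white pot at (360,228) in the middle, between the orange one at (155,140) and the brown one at (280,400). The choice stands, with the pot at (433,397).

>>> move_arm([
  {"x": 42,"y": -2,"z": 0,"rx": 0,"ry": 0,"rz": 0},
  {"x": 0,"y": 0,"z": 0,"rx": 0,"ry": 0,"rz": 0},
  {"x": 0,"y": 0,"z": 45,"rx": 0,"ry": 0,"rz": 0},
  {"x": 0,"y": 0,"z": 45,"rx": 0,"ry": 0,"rz": 0},
  {"x": 0,"y": 0,"z": 40,"rx": 0,"ry": 0,"rz": 0},
  {"x": 0,"y": 0,"z": 16,"rx": 0,"ry": 0,"rz": 0},
  {"x": 0,"y": 0,"z": 0,"rx": 0,"ry": 0,"rz": 0},
  {"x": 0,"y": 0,"z": 0,"rx": 0,"ry": 0,"rz": 0},
])

```text
time_s: 19.2
ee_pos: [433.9, 396.6, 25.5]
ee_rot: [-180.0, -0.0, -0.0]
force: [-0.0, 0.1, 0.7]
gripper_width: 91.4
gripper_force: 0.0
```

>>> move_arm([
  {"x": 0,"y": 0,"z": 0,"rx": 0,"ry": 0,"rz": 0},
  {"x": 0,"y": 0,"z": 0,"rx": 0,"ry": 0,"rz": 0},
  {"x": 0,"y": 0,"z": 0,"rx": 0,"ry": 0,"rz": 0},
  {"x": 0,"y": 0,"z": 0,"rx": 0,"ry": 0,"rz": 0},
  {"x": 0,"y": 0,"z": 0,"rx": 0,"ry": 0,"rz": 0},
  {"x": 0,"y": 0,"z": 0,"rx": 0,"ry": 0,"rz": 0},
], grip=0, squeeze=10)

```text
time_s: 19.8
ee_pos: [433.3, 397.2, 25.4]
ee_rot: [-180.0, -0.0, 0.1]
force: [-0.1, 0.1, 3.8]
gripper_width: 59.2
gripper_force: 10.0
```

>>> move_arm([
  {"x": 0,"y": 0,"z": -35,"rx": 0,"ry": 0,"rz": 0},
  {"x": 0,"y": 0,"z": -40,"rx": 0,"ry": 0,"rz": 0},
  {"x": 0,"y": 0,"z": -35,"rx": 0,"ry": 0,"rz": 0},
  {"x": 8,"y": 42,"z": 0,"rx": 0,"ry": 0,"rz": 0},
  {"x": 8,"y": 42,"z": 0,"rx": 0,"ry": 0,"rz": 0},
  {"x": 8,"y": 42,"z": 0,"rx": 0,"ry": 0,"rz": 0},
  {"x": 8,"y": 42,"z": 0,"rx": 0,"ry": 0,"rz": 0},
  {"x": 8,"y": 42,"z": 0,"rx": 0,"ry": 0,"rz": 0},
  {"x": 8,"y": 42,"z": 0,"rx": 0,"ry": 0,"rz": 0},
  {"x": 8,"y": 42,"z": 0,"rx": 0,"ry": 0,"rz": 0},
])

```text
time_s: 20.8
ee_pos: [489.2, 101.6, 134.8]
ee_rot: [-180.0, 0.0, 0.1]
force: [0.9, 0.2, -1.5]
gripper_width: 59.7
gripper_force: 10.0
```

>>> move_arm([
  {"x": 8,"y": 42,"z": 0,"rx": 0,"ry": 0,"rz": 0},
  {"x": 8,"y": 42,"z": 0,"rx": 0,"ry": 0,"rz": 0},
  {"x": 8,"y": 42,"z": 0,"rx": 0,"ry": 0,"rz": 0},
  {"x": 8,"y": 42,"z": 0,"rx": 0,"ry": 0,"rz": 0},
  {"x": 8,"y": 42,"z": 0,"rx": 0,"ry": 0,"rz": 0},
  {"x": 8,"y": 42,"z": 0,"rx": 0,"ry": 0,"rz": 0},
  {"x": 8,"y": 42,"z": 0,"rx": 0,"ry": 0,"rz": 0},
  {"x": 8,"y": 42,"z": 0,"rx": 0,"ry": 0,"rz": 0},
  {"x": 0,"y": 0,"z": 0,"rx": 0,"ry": 0,"rz": 0},
  {"x": 0,"y": 0,"z": 0,"rx": 0,"ry": 0,"rz": 0},
])

```text
time_s: 21.8
ee_pos: [553.1, -233.2, 134.2]
ee_rot: [-179.9, 0.1, -0.1]
force: [0.7, -0.1, -0.4]
gripper_width: 59.3
gripper_force: 10.0
```

Run:
```python
from h import *
wristlook(["scale","small_tin","lid","pot","pad_a"],"pics/w5.png")
print(state()["gripper_width"])
```

```text
campos [ 629.1 -233.   304.2]
scale 0.87 [264. 125. 132. 133.] ztop 30.2 mid [ 631.6 -235.9] ext [85.6 85.3] circ 632.0 -235.7 46.1 7569
small_tin 0.89 [106. 144.  54.  44.] ztop 51.1 mid [611.1 -75.8] ext [38.3 39.6] circ 611.3 -75.7 21.0 1214
pot 0.97 [260. 253. 113. 121.] ztop 173.3 mid [ 555.1 -232.7] ext [55.2 53.9] circ 553.1 -232.8 30.0 1562
pad_a 0.79 [120. 140.  70.  79.] ztop 4.5 mid [611.6 -78. ] ext [83.1 81.9] circ 611.8 -77.1 57.2 3254
22.1 [ 553.51885628 -231.59690165  135.11450419] [-1.79997186e+02  2.47499977e-03  1.34390477e-01]
59.74963496973771
```

View pics/w5.png

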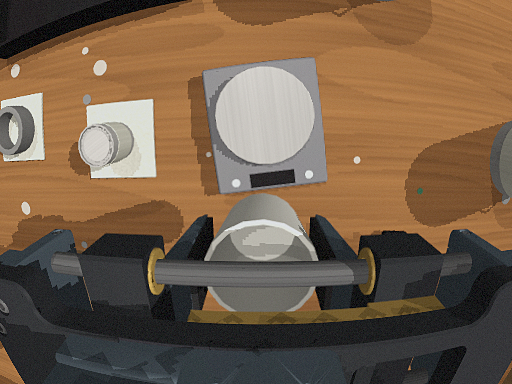

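The picture shows the pan at (265,115), the pot held in the gripper at (260,260), and the small tin on its pad at (106,145).

>>> move_arm([
  {"x": 40,"y": 2,"z": 0,"rx": 0,"ry": 0,"rz": 0},
  {"x": 38.5,"y": 1.5,"z": 0,"rx": 0,"ry": 0,"rz": 0},
  {"x": 0,"y": 0,"z": 0,"rx": 0,"ry": 0,"rz": 0},
  {"x": 0,"y": 0,"z": 40,"rx": 0,"ry": 0,"rz": 0},
  {"x": 0,"y": 0,"z": 27,"rx": 0,"ry": 0,"rz": 0},
  {"x": 0,"y": 0,"z": 9,"rx": 0,"ry": 0,"rz": 0},
  {"x": 0,"y": 0,"z": 2,"rx": 0,"ry": 0,"rz": 0},
  {"x": 0,"y": 0,"z": 0,"rx": 0,"ry": 0,"rz": 0},
  {"x": 0,"y": 0,"z": 0,"rx": 0,"ry": 0,"rz": 0},
])

```text
time_s: 23.0
ee_pos: [633.0, -236.6, 58.8]
ee_rot: [179.9, -0.2, 0.0]
force: [0.8, -0.1, -0.1]
gripper_width: 59.3
gripper_force: 10.0
```

>>> move_arm([
  {"x": 0,"y": 0,"z": 1,"rx": 0,"ry": 0,"rz": 0},
  {"x": 0,"y": 0,"z": 0,"rx": 0,"ry": 0,"rz": 0},
  {"x": 0,"y": 0,"z": 0,"rx": 0,"ry": 0,"rz": 0},
])

```text
time_s: 23.3
ee_pos: [632.2, -236.3, 56.4]
ee_rot: [180.0, -0.0, 0.0]
force: [-0.6, -0.4, -1.5]
gripper_width: 59.6
gripper_force: 10.0
```

>>> move_arm([
  {"x": 0,"y": 0,"z": 0.8,"rx": 0,"ry": 0,"rz": 0},
  {"x": 0,"y": 0,"z": 0,"rx": 0,"ry": 0,"rz": 0},
  {"x": 0,"y": 0,"z": 0,"rx": 0,"ry": 0,"rz": 0},
])

```text
time_s: 23.6
ee_pos: [632.4, -236.3, 55.4]
ee_rot: [180.0, -0.0, 0.0]
force: [-0.3, -0.4, 0.6]
gripper_width: 59.4
gripper_force: 10.0
```

>>> move_arm([
  {"x": 0,"y": 0,"z": 0,"rx": 0,"ry": 0,"rz": 0},
  {"x": 0,"y": 0,"z": 0,"rx": 0,"ry": 0,"rz": 0},
  {"x": 0,"y": 0,"z": 0,"rx": 0,"ry": 0,"rz": 0},
  {"x": 0,"y": 0,"z": -20,"rx": 0,"ry": 0,"rz": 0},
  {"x": 0,"y": 0,"z": -45,"rx": 0,"ry": 0,"rz": 0},
  {"x": 0,"y": 0,"z": -35,"rx": 0,"ry": 0,"rz": 0},
  {"x": -46,"y": 4,"z": 0,"rx": 0,"ry": 0,"rz": 0},
  {"x": -46,"y": 4,"z": 0,"rx": 0,"ry": 0,"rz": 0},
  {"x": -46,"y": 4,"z": 0,"rx": 0,"ry": 0,"rz": 0},
  {"x": -46,"y": 3,"z": 0,"rx": 0,"ry": 0,"rz": 0},
], grip=1)

```text
time_s: 24.6
ee_pos: [446.2, -251.2, 155.1]
ee_rot: [180.0, 0.0, 0.1]
force: [0.7, -0.8, 0.5]
gripper_width: 91.1
gripper_force: 0.0
```

>>> move_arm([
  {"x": 0,"y": 0,"z": 0,"rx": 0,"ry": 0,"rz": 0},
  {"x": 0,"y": 0,"z": 0,"rx": 0,"ry": 0,"rz": 0},
])

```text
time_s: 24.8
ee_pos: [447.8, -251.6, 155.7]
ee_rot: [180.0, -0.1, -0.0]
force: [0.7, -1.1, 0.3]
gripper_width: 91.1
gripper_force: 0.0
```

Run:
```python
from h import *
wristlook(["lid","pot","scale"],"pics/w6.png")
```

```text
campos [ 523.4 -251.1  325.8]
lid 0.65 [262. 187.  62.  61.] ztop 27.8 mid [ 448.6 -251.7] ext [16.  15.5] circ 448.3 -251.7 8.9 226
pot 0.65 [242.  17.  72.  34.] ztop 94.4 mid [ 612.3 -236.1] ext [19.9 53.8] circ 621.6 -236.2 27.8 341
pot 0.29 [24. 57. 45. 69.] ztop 4.6 mid [638.4  77.7] ext [82.9 84.1] circ 638.8 77.0 57.9 1171
scale 0.83 [249.  46. 116.  92.] ztop 30.0 mid [ 617.3 -236. ] ext [60.  88.3] circ 631.5 -235.7 46.1 2431
25.0 [ 449.52151121 -251.53161166  155.18372325] [ 1.79975588e+02 -5.05709331e-02  9.36763635e-02]
```

View pics/w6.png

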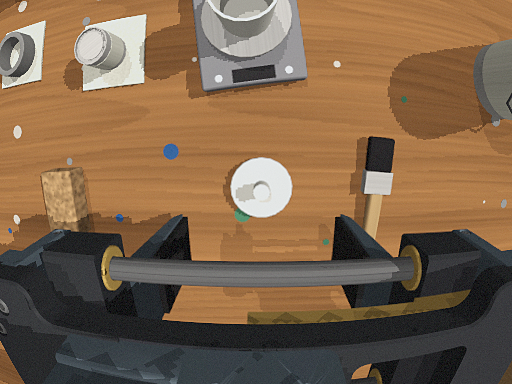

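The picture shows the lid at (262,188) with its knob up, centred between the fingers, and the pot standing on the scale at (243,10).

>>> move_arm([
  {"x": 0,"y": 0,"z": 45,"rx": 0,"ry": 0,"rz": 0},
  {"x": 0,"y": 0,"z": 45,"rx": 0,"ry": 0,"rz": 0},
  {"x": 0,"y": 0,"z": 35,"rx": 0,"ry": 0,"rz": 0},
  {"x": 0,"y": 0,"z": 15,"rx": 0,"ry": 0,"rz": 0},
  {"x": 0,"y": 0,"z": 0,"rx": 0,"ry": 0,"rz": 0},
  {"x": 0,"y": 0,"z": 2.5,"rx": 0,"ry": 0,"rz": 0},
  {"x": 0,"y": 0,"z": 0,"rx": 0,"ry": 0,"rz": 0},
  {"x": 0,"y": 0,"z": 0,"rx": 0,"ry": 0,"rz": 0},
])

```text
time_s: 25.8
ee_pos: [449.0, -251.8, 13.7]
ee_rot: [179.9, -0.1, 0.1]
force: [0.2, -0.6, -0.0]
gripper_width: 91.2
gripper_force: 0.0
```

>>> move_arm([
  {"x": 0,"y": 0,"z": 0,"rx": 0,"ry": 0,"rz": 0},
  {"x": 0,"y": 0,"z": 0,"rx": 0,"ry": 0,"rz": 0},
  {"x": 0,"y": 0,"z": 0,"rx": 0,"ry": 0,"rz": 0},
  {"x": 0,"y": 0,"z": 0,"rx": 0,"ry": 0,"rz": 0},
  {"x": 0,"y": 0,"z": 0,"rx": 0,"ry": 0,"rz": 0},
  {"x": 0,"y": 0,"z": 0,"rx": 0,"ry": 0,"rz": 0},
  {"x": 0,"y": 0,"z": 0,"rx": 0,"ry": 0,"rz": 0},
  {"x": 0,"y": 0,"z": 0,"rx": 0,"ry": 0,"rz": 0},
  {"x": 0,"y": 0,"z": 0,"rx": 0,"ry": 0,"rz": 0},
  {"x": 0,"y": 0,"z": 0,"rx": 0,"ry": 0,"rz": 0},
], grip=0, squeeze=12)

```text
time_s: 26.8
ee_pos: [448.1, -251.4, 12.6]
ee_rot: [180.0, -0.0, 0.0]
force: [0.0, 0.6, -0.2]
gripper_width: 17.2
gripper_force: 12.0
```

>>> move_arm([
  {"x": 0,"y": 0,"z": -30,"rx": 0,"ry": 0,"rz": 0},
  {"x": 0,"y": 0,"z": -45,"rx": 0,"ry": 0,"rz": 0},
  {"x": 0,"y": 0,"z": -45,"rx": 0,"ry": 0,"rz": 0},
  {"x": 37,"y": -5,"z": 0,"rx": 0,"ry": 0,"rz": 0},
  {"x": 37,"y": -5,"z": 0,"rx": 0,"ry": 0,"rz": 0},
  {"x": 37,"y": -5,"z": 0,"rx": 0,"ry": 0,"rz": 0},
  {"x": 0,"y": 0,"z": 0,"rx": 0,"ry": 0,"rz": 0},
  {"x": 0,"y": 0,"z": 0,"rx": 0,"ry": 0,"rz": 0},
])

```text
time_s: 27.6
ee_pos: [558.8, -235.9, 131.9]
ee_rot: [-180.0, 0.1, 0.1]
force: [-0.9, 0.0, -0.1]
gripper_width: 17.5
gripper_force: 12.0
```

Run:
```python
from h import *
wristlook(["lid","pot","scale"],"pics/w7.png")
f=grab_frame("wrist");W=cloud(f,True);p=W.reshape(-1,3)
s=p[(abs(p[:,0]-632)<45)&(abs(p[:,1]+236)<45)&(abs(p[:,2]-95)<3)]
(c,r)=cv2.minEnclosingCircle(s[:,:2].astype(np.float32)); print("rim",c,r,len(s),np.median(s[:,2]))
s=p[(abs(p[:,0]-560)<45)&(abs(p[:,1]+236)<45)&(abs(p[:,2]-129)<4)]
(c,r)=cv2.minEnclosingCircle(s[:,:2].astype(np.float32)); print("flange",c,r,len(s),np.median(s[:,2]))
```

```text
campos [ 634.9 -235.3  301.8]
lid 0.82 [264. 227. 106.  74.] ztop 147.7 mid [ 561.1 -235.3] ext [13.3 16.2] circ 566.1 -230.1 17.0 574
pot 0.64 [263. 121.  83.  88.] ztop 94.6 mid [ 632.  -236.3] ext [58.2 57.5] circ 632.1 -236.2 29.9 1211
scale 0.94 [261. 132. 128. 137.] ztop 29.9 mid [ 632.  -235.7] ext [88.1 88.9] circ 632.2 -235.8 46.2 2084
27.8 [ 557.80504606 -236.42949593  132.61015594] [-1.79989141e+02  5.42493158e-02  2.64731952e-05]
rim (632.057861328125, -236.2565155029297) 29.99306297302246 1123 94.07062371558955
flange (561.765625, -235.87652587890625) 33.473819732666016 3076 128.16150568311105
```

View pics/w7.png

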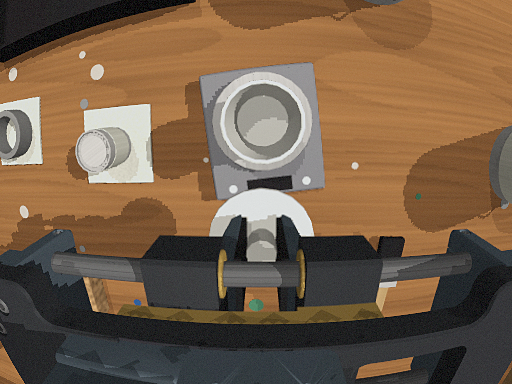

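The picture shows the pot mouth on the pan at (265,120), and the lid level in the fingers at (262,225).

>>> move_arm([
  {"x": 36,"y": 0,"z": 0,"rx": 0,"ry": 0,"rz": 0},
  {"x": 36,"y": 0,"z": 0,"rx": 0,"ry": 0,"rz": 0},
  {"x": 0,"y": 0,"z": 0,"rx": 0,"ry": 0,"rz": 0},
  {"x": 0,"y": 0,"z": 15,"rx": 0,"ry": 0,"rz": 0},
  {"x": 0,"y": 0,"z": 8,"rx": 0,"ry": 0,"rz": 0},
  {"x": 0,"y": 0,"z": 4,"rx": 0,"ry": 0,"rz": 0},
  {"x": 0,"y": 0,"z": 1,"rx": 0,"ry": 0,"rz": 0},
  {"x": 0,"y": 0,"z": 0,"rx": 0,"ry": 0,"rz": 0},
  {"x": 0,"y": 0,"z": 0,"rx": 0,"ry": 0,"rz": 0},
])

```text
time_s: 28.75
ee_pos: [631.2, -236.4, 105.3]
ee_rot: [180.0, -0.1, 0.0]
force: [-0.4, 1.7, 1.2]
gripper_width: 17.5
gripper_force: 12.0
```

>>> move_arm([
  {"x": 0,"y": 0,"z": 1.5,"rx": 0,"ry": 0,"rz": 0},
  {"x": 0,"y": 0,"z": 0,"rx": 0,"ry": 0,"rz": 0},
  {"x": 0,"y": 0,"z": 0,"rx": 0,"ry": 0,"rz": 0},
])

```text
time_s: 29.05
ee_pos: [631.1, -236.2, 103.2]
ee_rot: [180.0, -0.0, 0.0]
force: [0.8, -1.1, -0.3]
gripper_width: 17.6
gripper_force: 12.0
```

>>> move_arm([
  {"x": 0,"y": 0,"z": 0.7,"rx": 0,"ry": 0,"rz": 0},
  {"x": 0,"y": 0,"z": 0,"rx": 0,"ry": 0,"rz": 0},
  {"x": 0,"y": 0,"z": 0,"rx": 0,"ry": 0,"rz": 0},
])

```text
time_s: 29.35
ee_pos: [631.2, -236.3, 102.8]
ee_rot: [180.0, -0.0, 0.0]
force: [0.5, 0.3, 2.2]
gripper_width: 17.8
gripper_force: 12.0
```

>>> move_arm([
  {"x": 0,"y": 0,"z": 0,"rx": 0,"ry": 0,"rz": 0},
  {"x": 0,"y": 0,"z": 0,"rx": 0,"ry": 0,"rz": 0},
  {"x": 0,"y": 0,"z": 0,"rx": 0,"ry": 0,"rz": 0},
  {"x": 0,"y": 0,"z": -20,"rx": 0,"ry": 0,"rz": 0},
  {"x": 0,"y": 0,"z": -40,"rx": 0,"ry": 0,"rz": 0},
  {"x": 0,"y": 0,"z": -40,"rx": 0,"ry": 0,"rz": 0},
  {"x": -40,"y": -25,"z": 0,"rx": 0,"ry": 0,"rz": 0},
  {"x": -40,"y": -25,"z": 0,"rx": 0,"ry": 0,"rz": 0},
  {"x": -40,"y": -25,"z": 0,"rx": 0,"ry": 0,"rz": 0},
  {"x": 0,"y": 0,"z": 0,"rx": 0,"ry": 0,"rz": 0},
], grip=0.6)

```text
time_s: 30.35
ee_pos: [504.5, -158.1, 201.7]
ee_rot: [-179.8, 0.4, 0.1]
force: [1.6, -0.8, -0.5]
gripper_width: 55.0
gripper_force: 0.0
```

>>> move_arm([
  {"x": 0,"y": -45,"z": 0,"rx": 0,"ry": 0,"rz": 0},
  {"x": 0,"y": -45,"z": 0,"rx": 0,"ry": 0,"rz": 0},
  {"x": 0,"y": 0,"z": 0,"rx": 0,"ry": 0,"rz": 0},
  {"x": 0,"y": 0,"z": 0,"rx": 0,"ry": 0,"rz": 0},
])

```text
time_s: 30.75
ee_pos: [511.5, -70.9, 202.6]
ee_rot: [180.0, -0.0, 0.2]
force: [0.4, -0.8, -0.4]
gripper_width: 54.6
gripper_force: 0.0
```

Run:
```python
from h import *
wristlook(["lid","pot","scale","tall_tin","small_tin","tape","pad_a"],"pics/w8.png")
f=grab_frame("wrist");W=cloud(f,True);p=W.reshape(-1,3)
s=p[(abs(p[:,0]-632)<45)&(abs(p[:,1]+236)<45)&(abs(p[:,2]-99)<3)]
(c,r)=cv2.minEnclosingCircle(s[:,:2].astype(np.float32))
A=np.c_[s[:,:2]-s[:,:2].mean(0),np.ones(len(s))]; print("flange",c,r,len(s),np.median(s[:,2]),np.linalg.lstsq(A,s[:,2],rcond=None)[0])
cv2.imwrite("pics/side9.png",grab_frame("side")["img"][...,::-1])
```

```text
campos [587.2 -70.1 372.7]
lid 0.88 [424.  84.  56.  65.] ztop 118.1 mid [ 630.6 -234.9] ext [17.  16.3] circ 630.8 -235.3 9.3 239
pot 0.76 [390.  86.  22.  42.] ztop 80.9 mid [ 629.3 -210.6] ext [33.8  7.9] circ 629.2 -214.1 18.2 73
scale 0.75 [390.  97.  87. 101.] ztop 30.0 mid [ 631.6 -225.1] ext [87.7 68.9] circ 632.1 -235.6 46.2 1735
tall_tin 0.61 [32. 86. 64. 46.] ztop 97.5 mid [650.3 231.4] ext [51. 45.] circ 650.9 235.6 28.4 875
small_tin 0.72 [267.  97.  36.  37.] ztop 51.5 mid [610.9 -75.5] ext [38.5 38.5] circ 610.6 -75.2 21.1 1102
tape 0.6 [144.  82.  48.  45.] ztop 29.3 mid [638.  79.] ext [57.4 58.9] circ 638.8 79.1 30.6 740
pad_a 0.93 [55. 88. 41. 65.] ztop 4.6 mid [650.6 233. ] ext [83.9 80.5] circ 650.2 234.2 57.0 1133
pad_a 0.72 [149.  83.  64.  70.] ztop 4.6 mid [639.   78.1] ext [82.7 82.7] circ 639.0 78.5 57.2 2312
31.15 [510.96283951 -72.02327851 202.33249828] [ 1.79993133e+02  6.87242644e-03 -2.03841844e-02]
flange (631.0018920898438, -235.38800048828125) 34.501399993896484 2468 98.38475048952068 [ 8.83850762e-04 -1.54120336e-03  9.83948546e+01]
```

View pics/w8.png

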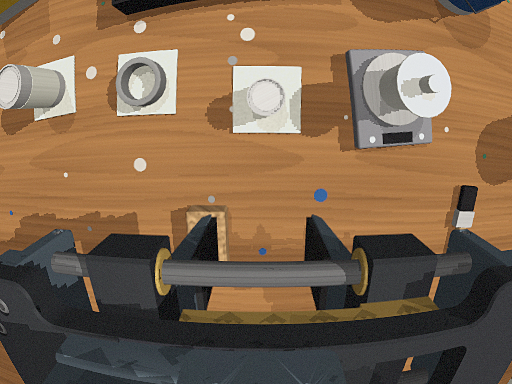

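View pics/side9.png

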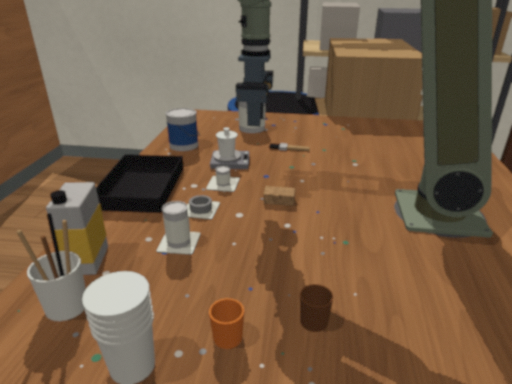

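The wrist view shows the tall tin (30,86), tape (140,80) and small tin (266,97) centred on their pads. The lid is level on the pot at (424,85), with its flange top at 98.4–99 mm as expected when seated. The side view agrees: lid on pot at (227,143), small tin (222,178), tape (201,206), tall tin (176,225), and both coloured pots untouched.

```bash
python3 -c "
from workcell import *
print(job_done())"
```

```text
the job is handed in; nothing more can be done
None
```

The job is handed in at about 31 s on the robot's clock: tall tin, tape and small tin are on the left, middle and right pads, and the pot is on the scale with its lid seated, each within about 1–2 mm of centre by the last wrist-camera measurements (the verdict was not shown).

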